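# Snap shut the lever-arch file of course handouts

## Task

The lever-arch file of handouts has been left with its rings open. With a fingertip, press its raised lever down past the dead point until it snaps into lock and the two rings are shut on their posts, then take the hand away. Do not lift the file or shove it along the bench, and leave the bottle, the jar, the slide box and the highlighter lying on it where they are.

Things in the scene. Friction and masses are not known exactly. Their poses are not given: they have to be found in the camera images.
- file: A4 lever-arch file lying open, flat and loose on the bench, 1.6 kg: kraft covers edged in blue, blue spine, 645 x 318 mm in all, boards 3 mm thick. Origin: underside, centre of the spine. x runs along the spine, y towards the front cover (bottle, jar and slide box stand there), z up. Spine: y -37 to +37 mm. Level pushes above some 5 N can slide it. The ring mechanism lies between spine and handouts
- handouts (a point): centre of the top of the paper stack held on the posts: 297 mm along the spine, 210 mm across, top 25 mm above the bench. In the file's frame at x 0, y -188 mm
- posts (a point): point midway between the tops of the two upright steel posts, 49 mm above the bench, at x 0, y -95 mm in the file's frame; the posts are 7 mm thick and stand 40 mm either side of it along x. Each has a wire arch in the same plane across x, never more than 80 mm above the bench. The lever swings between the two arches, at x 0
- lever_pivot (a point): the lever's hinge axis, at x 0, y -74, z 20 mm in the file's frame; the axis is parallel to the file's x (the spine). This point has the file's axes and does not turn with the lever
- lever_pad (a point): centre of the pressing face of the lever's black thumb pad (24 mm wide along the spine, 22 mm long, 5 mm thick), 63 mm from the hinge axis; the steel lever is 14 mm wide and ends 77 mm from the axis. Raised: pad faces the handouts (file -y), about 83 mm above the bench. The lever swings towards the spine (file +y). Locked: pad faces up, 35 mm above the bench at file y -13 mm
- lever (a joint): lever angle, rad: 0 = raised, 80 degrees above level; grows as it is pressed down (its elevation is 1.396 minus this); 1.2 = locked on its stop, 11 degrees above level. Below 0.5 it is slack and stays where left. From 0.55 a spring resists, most at about 0.75 (some 10 N square to the pad); at 1.0 is the dead point, beyond which it snaps to 1.2 by itself. Let go between, it springs back to 0.5
- arch (a joint): angle of the two wire arches, rad: 0 = wide open, 0.6 = shut with their ends on the posts. Driven by the lever alone
- oil_bottle: small amber immersion-oil bottle, 28 mm across, 72 mm tall, upright on the front cover; origin at the centre of its underside; to be left alone
- jar: glass slide-staining jar with a white cap, 58 mm across, 88 mm tall, upright on the front cover; origin at the centre of its underside; to be left alone
- slide_box: closed blue plastic slide box, 83 x 97 x 34 mm, on the front cover; origin at the centre of its underside; to be left alone
- highlighter: flat yellow highlighter with a black cap, 115 x 24 x 15 mm, lying on the handouts; origin near its middle on the underside, x along it; to be left alone

How it is judged (in metres and radians):
On the way, in this order (a step that is already met when the one before it is completed fails the run):
1. the lever is pressed half way down by the fingers (value of joint lever above 0.6 rad and contact force between the fingers and file above 0.5 N).
2. the lever has snapped over its dead point into lock and the arches are shut (value of joint lever above 1.14 rad and value of joint arch above 0.56 rad), for 0.2 s.
At the end, for the whole second after the job is handed in: lever beyond 1.14 rad (locked at 1.2), arches beyond 0.56 rad (shut at 0.6); the file flat on the bench within 30 mm of where it lay; bottle, jar, slide box and highlighter within 30 mm of where they were and still as they stood (all of step 2 and distance of each of file, oil_bottle, jar, slide_box, highlighter from where it was at the start of the episode below 0.03 m and height (world z) of file below 0.006 m and angle between file's own z axis and vertical below 0.03 rad and linear speed of file below 0.01 m/s and angle between each of oil_bottle, jar, slide_box, highlighter's own z axis and vertical below 0.2 rad); the robot touches nothing.
It fails at once if the file is lifted or tipped up (height (world z) of file above 0.012 m or angle between file's own z axis and vertical above 0.08 rad).
It fails at once if the file is shoved more than 30 mm along the bench (distance of file from where it was at the start of the episode above 0.03 m).
It fails at once if the bottle, jar, slide box or highlighter is moved more than 30 mm, lifted or knocked over (distance of any of oil_bottle, jar, slide_box, highlighter from where it was at the start of the episode above 0.03 m or angle between any of oil_bottle, jar, slide_box, highlighter's own z axis and vertical above 0.5 rad or height (world z) of any of oil_bottle, jar, slide_box above 0.018 m or height (world z) of highlighter above 0.04 m).
It also fails if it takes over 32 s, if anything falls off the work surface, if the arm or the gripper's body presses on something with over 40 N, if the wrist force passes 120 N, or if a joint passes its speed limit or range.

## Robot

A 6-joint arm with a two-finger parallel gripper is mounted at the origin on the work surface. World frame = base frame: x ahead of the robot, y to its left, z up, the work surface at z = 0. Lengths are in m, angles in degrees, forces in N, time in s.
With the tool pointing down it reaches from about 0.3 to 1 m from the base axis. Payload 5.1 kg.
Tool frame: the origin (TCP) lies midway between the tips of the shut fingers; the grasp point (between the pads) lies 19 mm behind it; z points along the fingers, y is the direction in which the jaws open and shut (so a half turn about z gives the same grasp; the last joint's range is limited). The gripper opens to 95 mm and grips with 3 to 60 N. Pads are 20 mm wide; open, the fingers measure 119 mm over their backs; the gripper's body (75 mm by 180 mm) begins 59 mm behind the grasp point.
Start: joints at [-72.628, 7.093, 94.555, -0, 78.352, -4.733], TCP at [0.245, -0.602, 0.215] pointing down, gripper open.
Joint ranges: [-149.61, 149.61], [-58.7, 133.49], [1.44, 155.28], [-77.14, 257.14], [18.33, 153.61], [-166.67, 166.67]. Speed limits (degrees/s): [147.25, 147.25, 180, 180, 180, 180].

## Interface

Orientations are given as [roll, pitch, yaw] about the fixed x, y, z axes, in that order (R = Rz(yaw) Ry(pitch) Rx(roll)).
In Python, from rig import * gives the robot as it stands.
- The arm moves only by the shell command python3 -m inch 'ROWS' [OPENING]. ROWS is JSON, a list of rows, each a list of 4 numbers: the shift along the world's x, y, z in cm, then the turn about the world's z in rad. In form: [[x, y, z, spin], ...]. A call has exactly 10 rows; each row is the pose to reach, as a shift and turn from the pose measured when the call began; what a row does not reach only later rows make up. A row lasts 1/8 s, in which the tool goes at most 62.5 mm and 10.7 degrees, less where a joint would pass 70% of its speed; a pose out of reach is approached as far as the arm can. A call with a gripper value outside its range is refused whole. OPENING is the finger opening in cm, from 0 to 9.51, set as the call begins (- or left out, the last holds). The fingers move at their own pace and stop on an object; the grip force is fixed at half the most. Time passes only in rows, so rows that repeat a pose let the fingers close, or fill a call up. It gives the time, the measured TCP pose, the force and the opening at its end, in the units of the state.
- observe(): the state, without advancing time (a new reading comes with each control period).
- get_image(name): name is "scene" or "top" or "wrist"; returns a dict with "image" (480x640x3 uint8, red, green, blue), "range_z" (480x640 float32, m along the optical axis (not along the pixel's ray), 0 where there is no reading), "vertical_fov" (degrees; the focal length in pixels is half the picture's height over the tangent of half this angle, whatever the lens; pixels are square), "cx", "cy" (the principal point, pixels), "dist_coeffs" ([k1, k2, p1, p2, k3] as OpenCV has them; the pictures are not rectified), "rvec" (rotation vector, rad) and "tvec" (3), from world to camera coordinates, as OpenCV has them; the wrist camera has in their place "T_tool_cam" (4x4, takes a point from camera to tool coordinates, whose origin is the TCP and whose axes are the flange's). Camera axes: x right, y down, z forward; pixel columns grow to the right and rows downward; lengths in m; the calibration is good to about 2 mm. A picture is of the moment at which its call begins: read the wrist's pose just before it.
- sign_off(): hands the job in, once; it reports no verdict.
Trained networks look in the newest picture that a camera, given by its name, has taken for a name from the list of things; names that differ only in an ending like _2 or _b are one class to them, and where a whole thing is asked for, a point or a joint stands for the part that bears it (a point fixed in the world has none). Each returns a list of dicts, best first, with "score" (0 to 1); they miss things now and then, are a little off and sometimes report something else, mostly with a low value. They report only what shows in the picture. A call takes as long as a camera call.
- trace(camera, label): "pixels" (480x640 bool, what is visible of it) and "uv" ([column, row] in pixels, amid what is visible of it).
- tip_of(camera, label): "uv" ([column, row] in pixels: a listed point, or the origin of a listed thing).
The state is a dict: "clock": time; "q": joint angles; "qvel": joint speeds; "effort": joint torques, N m; "eef_pos": TCP position; "orientation": TCP orientation; "force": force on the tool from outside, world axes, zero at the start; "moment": the same for the moment, N m; "opening": finger opening in m.
Only numpy, scipy, OpenCV 4.12 (cv2) and the standard library are available. Lean on these libraries where they do the work, as an engineer would, in place of code of your own. Each camera call takes 0.05 s, during which the arm holds its last target. There are 200 camera calls.

## Working session

There is one attempt and no reset: what is moved stays moved. The work goes in short steps, Python scripts to look and compute and a shell command to move; the robot and the scene stay as the last step left them, time stands still between calls to the robot, and variables do not carry over. Pictures are saved under pics/ and viewed, about 8 in all and at most 12, crops included, and the job is handed in when it is done.

```bash
ls; mkdir -p pics; cat > h.py <<'E'
from rig import *
import numpy as np, cv2
def K(d):
    f=240/np.tan(np.radians(d["vertical_fov"])/2)
    return np.array([[f,0,d["cx"]],[0,f,d["cy"]],[0,0,1]])
def ray(d,uv):
    n=cv2.undistortPoints(np.array([[uv]],float),K(d),np.array(d["dist_coeffs"],float))[0,0]
    R=cv2.Rodrigues(np.array(d["rvec"],float))[0]; t=np.array(d["tvec"],float).ravel()
    return -R.T@t, R.T@np.array([n[0],n[1],1])
def at_z(d,uv,z):
    o,r=ray(d,uv); return o+r*(z-o[2])/r[2]
def at_range(d,uv):
    o,r=ray(d,uv); u,v=int(round(uv[0])),int(round(uv[1]))
    p=d["range_z"][max(v-2,0):v+3,max(u-2,0):u+3]; p=p[p>0]
    return o+r*np.median(p) if p.size else None
E
python3 - <<'E'
from h import *
np.set_printoptions(precision=4,suppress=True)
Z=dict(file=0,handouts=.025,posts=.049,lever_pivot=.02,lever_pad=.083,oil_bottle=.003,jar=.003,slide_box=.003,highlighter=.025)
for c in("top","scene"):
    d=get_image(c); cv2.imwrite(f"pics/{c}0.png",d["image"][...,::-1])
    for n,z in Z.items():
        r=tip_of(c,n)[:2]
        for k in r: print(c,n,round(k["score"],2),np.round(k["uv"],1),at_z(d,k["uv"],z),at_range(d,k["uv"]))
print(observe())
E
```

```text
pics
top file 0.64 [401.3 266.5] [ 0.5815 -0.0709  0.    ] [ 0.5813 -0.0707  0.0019]
top handouts 0.78 [511.7 252.3] [ 0.6006 -0.2599  0.025 ] [ 0.6008 -0.2603  0.024 ]
top posts 0.94 [463.6 257. ] [ 0.5899 -0.1687  0.049 ] [ 0.5937 -0.1759  0.023 ]
top lever_pivot 0.67 [453.8 262.8] [ 0.5843 -0.1591  0.02  ] [ 0.584  -0.1586  0.0218]
top lever_pad 0.5 [446.7 261. ] [ 0.5787 -0.1318  0.083 ] [ 0.5842 -0.1412  0.0436]
top lever_pad 0.24 [464.8 261.5] [ 0.5775 -0.1608  0.083 ] [ 0.5858 -0.1773  0.0239]
top oil_bottle 0.6 [339.2 317. ] [0.4942 0.0398 0.003 ] [0.4923 0.0408 0.0746]
top jar 0.82 [267.7 285.9] [0.5492 0.1646 0.003 ] [0.5411 0.1528 0.0907]
top jar 0.5 [330.2 227.4] [0.6529 0.0537 0.003 ] [0.6456 0.0537 0.0368]
top slide_box 0.71 [329.6 227.3] [0.6531 0.0548 0.003 ] [0.6458 0.0547 0.0368]
top slide_box 0.54 [337.9 319.6] [0.4898 0.0421 0.003 ] [0.4882 0.0429 0.0746]
top highlighter 0.61 [534.7 265.1] [ 0.5778 -0.2987  0.025 ] [ 0.5761 -0.2932  0.038 ]
scene file 0.94 [263.6 299.2] [ 0.5804 -0.0679  0.    ] [ 0.5812 -0.0685  0.0021]
scene handouts 0.55 [172.7 395.2] [ 0.5975 
[... 644 characters left out ...]
 0.64 [349.1 276.1] [0.6594 0.0532 0.003 ] [0.6697 0.0372 0.0371]
scene slide_box 0.75 [350.9 276.1] [0.6616 0.0551 0.003 ] [0.6719 0.039  0.0372]
scene highlighter 0.9 [134.2 406.2] [ 0.5692 -0.3061  0.025 ] [ 0.5757 -0.3055  0.0398]
{'clock': 1.0, 'q': array([-72.6284,   7.0912,  94.5569,  -0.0002,  78.3527,  -4.7338]), 'qvel': array([ 0.0328,  0.0835, -0.0113, -0.0093,  0.0375, -0.1184]), 'effort': array([  0.0015, -41.7593, -36.024 ,   0.0775,   0.0429,  -0.    ]), 'eef_pos': array([ 0.2446, -0.6022,  0.2147]), 'orientation': array([-179.9992,    0.0002,   22.1054]), 'force': array([ 0.6391, -0.5883,  0.446 ]), 'moment': array([-0.0453, -0.0163,  0.0069]), 'opening': 0.09519109175174947}
```

View pics/top0.png

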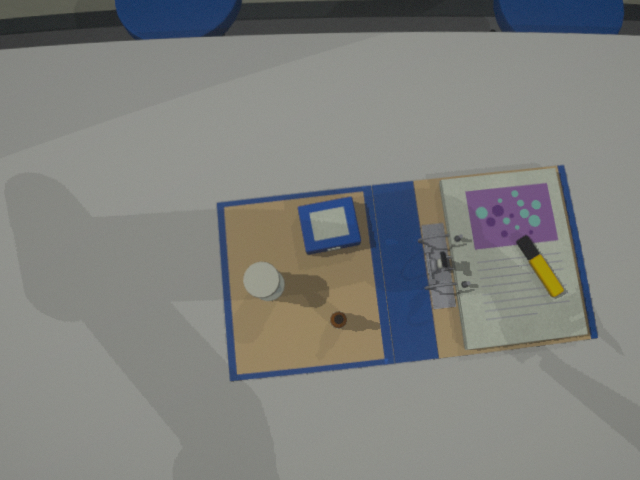

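View pics/scene0.png

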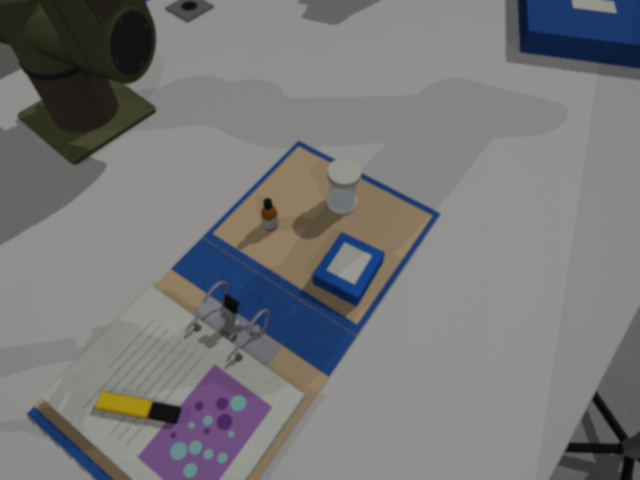

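The top view shows the file with its spine along world x (yaw about 5°), the lever pad near (445,260) between the arches, and the highlighter at (540,265). In the scene view the raised pad is at (231,303), clear of the arches. Next I'll fit the file frame and check the lever angle from depth.

```bash
python3 - <<'E'
from h import *
np.set_printoptions(precision=4,suppress=True)
d=get_image("top"); m=trace("top","file")[0]["pixels"]
rect=[];vv,uu=np.nonzero(m)
P=np.array([at_z(d,(u,v),.003)[:2] for u,v in zip(uu[::3],vv[::3])])
r=cv2.minAreaRect((P*1000).astype(np.float32)); print("rect",r)
# file frame: model points vs. measured (top+scene)
mod=np.array([[0,0],[0,-.188],[0,-.095],[0,-.074]]); 
mea=np.array([[.581,-.0695],[.599,-.261],[.5855,-.1695],[.5855,-.155]])
a,b=mod.mean(0),mea.mean(0); D=(mea-b);M=mod-a
yaw=np.arctan2((M[:,0]*D[:,1]-M[:,1]*D[:,0]).sum(),(M*D).sum()); R=np.array([[np.cos(yaw),-np.sin(yaw)],[np.sin(yaw),np.cos(yaw)]])
o=b-R@a; print("pts yaw",np.degrees(yaw),"origin",o, "resid mm",1e3*(mea-(mod@R.T+o)))
for c in("scene","top"):
    d=get_image(c); Q=[]
    for v in range(480):
        for u in range(640):
            if d["range_z"][v,u]>0 and ((200<u<260 and 270<v<350) if c=="scene" else (425<u<475 and 235<v<290)):
                k,rr=ray(d,(u,v)); p=k+rr*d["range_z"][v,u]; f=R.T@(p[:2]-o)
                if abs(f[0])<.02 and -.09<f[1]<.02 and p[2]>.03: Q.append([*f*1e3,p[2]*1e3,*d["image"][v,u]])
    Q=np.array(Q); print(c,len(Q)); print(Q[np.argsort(Q[:,2])][::max(1,len(Q)//25)].round(0))
E
```

```text
rect ((577.8213500976562, -75.59576416015625), (322.25, 648.4400024414062), 5.86543607711792)
pts yaw 5.450184044554738 origin [ 0.5793 -0.0749] resid mm [[ 1.727   5.4035]
 [ 1.8707  1.0536]
 [-2.7961 -0.026 ]
 [-0.8016 -6.4311]]
scene 426
[[  7. -63.  30.  74.  74.  77.]
 [  5. -72.  32.  66.  65.  69.]
 [  3. -72.  33.  66.  66.  70.]
 [  5. -70.  37.  67.  66.  69.]
 [  1. -68.  39.  66.  66.  69.]
 [ -5. -69.  43.  74.  74.  77.]
 [  6. -65.  46.  66.  65.  69.]
 [ -1. -66.  50.  64.  64.  67.]
 [  7. -62.  53.  67.  67.  70.]
 [  7. -62.  56.  67.  67.  71.]
 [  6. -60.  59.  66.  66.  69.]
 [  1. -62.  62.  75.  74.  78.]
 [  4. -60.  67.  68.  67.  71.]
 [ 10. -58.  71.  57.  57.  60.]
 [  1. -57.  75.  14.  14.  16.]
 [ -1. -57.  77.  10.  10.  11.]
 [ 11. -53.  79.  13.  30.  59.]
 [ 11. -56.  81.   8.   9.  14.]
 [ -4. -55.  84.   5.   6.   7.]
 [ 10. -54.  86.   6.   6.   8.]
 [ 10. -53.  88.   9.  12.  22.]
 [ -4. -55.  89.   8.   9.   9.]
 [ -2. -53.  90.  10.  11.  12.]
 [-11. -51.  91.  24.  26.  33.]
 [  8. -51.  92.  11.  10.  11.]
 [-11. -50.  94.  31.  34.  41.]]

[... 331 characters left out ...]
  64.]
 [ -2. -66.  47.  52.  56.  56.]
 [  4. -64.  53.  71.  73.  75.]
 [ -5. -58.  75.  43.  44.  46.]
 [-13. -52.  77.  47.  45.  46.]
 [-12. -55.  82.  38.  39.  43.]
 [  9. -54.  84.  64.  66.  68.]
 [-14. -47.  87.  82.  82.  79.]
 [  1. -47.  88.  50.  54.  54.]
 [-11. -49.  89.  39.  41.  43.]
 [  8. -50.  89.  51.  51.  54.]
 [ -6. -49.  89.  36.  37.  39.]
 [  3. -52.  90.  38.  39.  39.]
 [  5. -47.  90.  44.  45.  47.]
 [  3. -49.  90.  42.  39.  43.]
 [ -3. -51.  91.  37.  35.  39.]
 [  7. -49.  91.  37.  39.  41.]
 [ -0. -51.  91.  39.  36.  39.]
 [ -5. -49.  92.  40.  40.  44.]
 [ -3. -49.  92.  39.  37.  41.]
 [ -8. -51.  92.  36.  36.  38.]
 [  3. -50.  93.  39.  39.  40.]]
```

Depth shows the lever at about 72° elevation and centred at x 0. The file frame is about (0.579, −0.075) with yaw 5.5°, and the outline rectangle and the network points agree on it. I'll fly high to a point behind the pad with the fingers shut.

```bash
python3 -m inch '[[3.4,4.3,0,-0.03],[6.9,8.7,0,-0.06],[10.3,13,0,-0.09],[13.7,17.3,0,-0.12],[17.2,21.7,0,-0.15],[20.6,26,0,-0.18],[24,30.3,0,-0.21],[27.4,34.6,0,-0.24],[30.9,39,0,-0.27],[34.3,43.3,0,-0.29]]' 0
```

```text
clock: 2.45
eef_pos: [0.5886, -0.1676, 0.2149]
orientation: [180.0, -0.0, 5.5]
force: [-0.2, -0.4, 0.1]
opening: 0.0023
```

```bash
python3 -m inch '[[0,-0.2,-2,0],[0,-0.2,-4,0],[0,-0.2,-6,0],[0,-0.2,-8,0],[0,-0.2,-9.5,0],[0,-0.2,-10,0],[0,-0.2,-10,0],[0,-0.2,-10,0],[0,-0.2,-10,0],[0,-0.2,-10,0]]' 0
python3 - <<'E'
from h import *
a=get_image("wrist")["image"];b=get_image("scene")["image"]
cv2.imwrite("pics/a1.png",np.hstack([cv2.resize(a,(400,300)),cv2.resize(b[210:450,80:400],(400,300))])[...,::-1])
E
```

```text
clock: 3.7
eef_pos: [0.5889, -0.1697, 0.1155]
orientation: [180.0, -0.1, 5.5]
force: [0.1, -0.3, -1.3]
opening: 0.0005
```

View pics/a1.png

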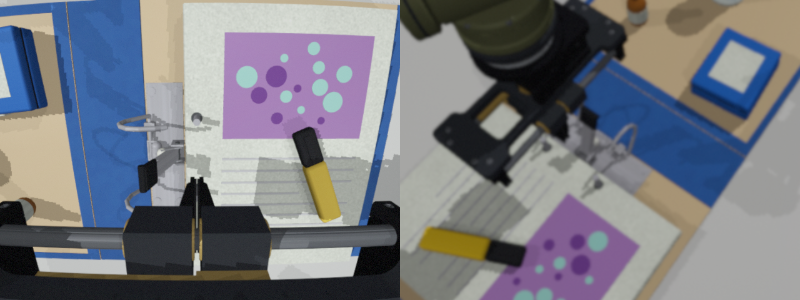

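The wrist view shows the fingertips at (197,190) and the pad at (148,175), just towards file +y, with arches on both sides. Next: descend behind the pad and push the slack lever over.

```bash
python3 -m inch '[[0,0,-1.5,0],[0,0,-3,0],[0,0,-4.2,0],[0,0,-4.2,0],[-0.05,0.5,-4.2,0],[-0.1,1,-4.2,0],[-0.15,1.5,-4.2,0],[-0.2,2,-4.2,0],[-0.25,2.5,-4.2,0],[-0.25,2.5,-4.2,0]]' 0
python3 - <<'E'
from h import *
d=get_image("scene");b=d["image"];print(observe()["force"])
cv2.imwrite("pics/a2.png",cv2.resize(b[240:390,140:340],(800,600),interpolation=cv2.INTER_CUBIC)[...,::-1])
E
```

```text
clock: 5.05
eef_pos: [0.5862, -0.1442, 0.0732]
orientation: [180.0, -0.1, 5.5]
force: [-0.8, -0.3, -0.6]
opening: 0.0007
[-0.14026439  0.37696855  0.32324949]
```

View pics/a2.png

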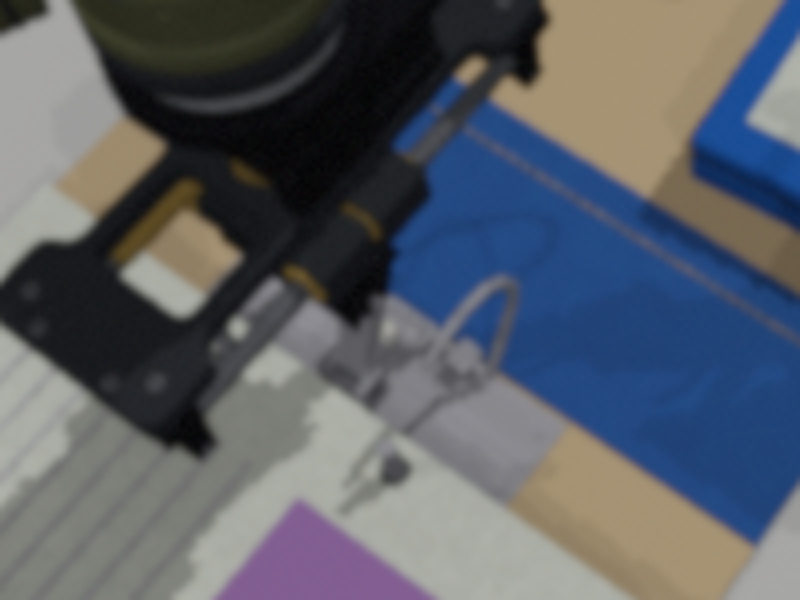

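The fingers hide the pad at about (370,270), with the arches either side clear. Continue the level push through the slack range.

```bash
python3 -m inch '[[-0.04,0.4,0,0],[-0.08,0.8,0,0],[-0.12,1.2,0,0],[-0.15,1.6,0,0],[-0.18,1.9,0,0],[-0.2,2.1,0,0],[-0.22,2.3,0,0],[-0.22,2.3,0,0],[-0.22,2.3,0,0],[-0.22,2.3,0,0]]' 0
python3 - <<'E'
from h import *
a=get_image("wrist")["image"];print(observe()["force"])
cv2.imwrite("pics/a3.png",a[...,::-1])
E
```

```text
clock: 6.35
eef_pos: [0.584, -0.1213, 0.0731]
orientation: [180.0, -0.0, 5.5]
force: [-0.4, -1.2, -0.7]
opening: 0.0002
[0.23355012 0.25451955 0.91644759]
```

View pics/a3.png

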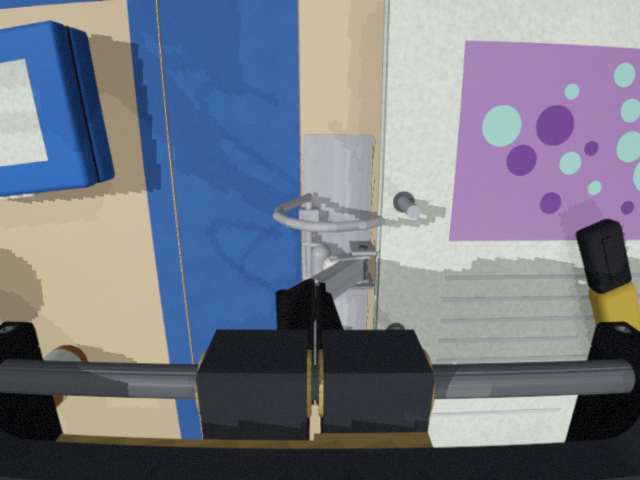

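The pad sits under and just ahead of the fingertip at (295,300), and the grey lever runs back to its hinge at (360,270). I'll now press forward and down to about the half-way point.

```bash
python3 -m inch '[[-0.02,0.2,-0.2,0],[-0.03,0.3,-0.4,0],[-0.04,0.45,-0.6,0],[-0.05,0.6,-0.8,0],[-0.07,0.75,-1.0,0],[-0.08,0.9,-1.2,0],[-0.09,1.0,-1.4,0],[-0.1,1.1,-1.6,0],[-0.1,1.1,-1.6,0],[-0.1,1.1,-1.6,0]]' 0
```

```text
clock: 7.65
eef_pos: [0.5844, -0.1119, 0.0609]
orientation: [179.8, -0.2, 5.5]
force: [-4.8, -2.6, 14.8]
opening: 0.0005
```

```bash
python3 -m inch '[[-0.01,0.1,-0.6,0],[-0.02,0.2,-0.9,0],[-0.02,0.25,-1.2,0],[-0.03,0.3,-1.5,0],[-0.03,0.35,-1.7,0],[-0.04,0.4,-1.9,0],[-0.04,0.4,-2.1,0],[-0.04,0.4,-2.3,0],[-0.04,0.4,-2.3,0],[-0.04,0.4,-2.3,0]]' 0
```

```text
clock: 8.9
eef_pos: [0.5831, -0.1076, 0.0369]
orientation: [179.8, -0.1, 5.5]
force: [0.2, -0.9, 0.4]
opening: 0.0005
```

The force has dropped to nothing at z 37 mm, which suggests it snapped. Retract straight up, then back off sideways and look.

```bash
python3 -m inch '[[0,0,1,0],[0,0,3,0],[0,0,6,0],[0,0,10,0],[0,0,14,0],[0,0,18,0],[0,-4,20,0],[0,-9,20,0],[0,-15,20,0],[0,-20,20,0]]' 0
python3 -m inch '[[-1,-4,0,0],[-2,-9,0,0],[-3,-14,0,0],[-4,-19,0,0],[-5,-22,0,0],[-5,-22,0,0],[-5,-22,0,0],[-5,-22,0,0],[-5,-22,0,0],[-5,-22,0,0]]' 0
python3 - <<'E'
from h import *
np.set_printoptions(precision=4,suppress=True)
d=get_image("scene"); dt=get_image("top")
a=cv2.resize(d["image"][260:380,150:310],(400,300)); b=cv2.resize(dt["image"][200:320,380:540],(400,300))
cv2.imwrite("pics/a4.png",np.hstack([a,b])[...,::-1])
for n,z in dict(file=0,handouts=.025,lever_pad=.035,oil_bottle=.003,jar=.003,slide_box=.003,highlighter=.025).items():
    for c,D in(("top",dt),("scene",d)):
        r=tip_of(c,n)
        if r: print(c,n,round(r[0]["score"],2),at_z(D,r[0]["uv"],z),at_range(D,r[0]["uv"]))
m=trace("top","file")[0]["pixels"]; vv,uu=np.nonzero(m)
P=np.array([at_z(dt,(u,v),.003)[:2] for u,v in zip(uu[::3],vv[::3])]); print(cv2.minAreaRect((P*1000).astype(np.float32)))
print(observe())
E
```

```text
clock: 10.15
eef_pos: [0.583, -0.3097, 0.2391]
orientation: [179.7, -0.2, 5.5]
force: [0.4, 0.2, 0.3]
opening: 0.0002
clock: 11.4
eef_pos: [0.5334, -0.5291, 0.2393]
orientation: [179.7, -0.2, 5.5]
force: [0.0, -0.1, -0.3]
opening: 0.0002
top file 0.88 [ 0.5762 -0.0727  0.    ] [ 0.5759 -0.0723  0.0025]
scene file 0.63 [ 0.5804 -0.0718  0.    ] [ 0.5819 -0.0728  0.0036]
top handouts 0.7 [ 0.5993 -0.2658  0.025 ] [ 0.5995 -0.2662  0.024 ]
scene handouts 0.79 [ 0.5956 -0.2599  0.025 ] [ 0.5955 -0.2599  0.0247]
top lever_pad 0.72 [ 0.5754 -0.0856  0.035 ] [ 0.5756 -0.0858  0.0336]
scene lever_pad 0.7 [ 0.5799 -0.0887  0.035 ] [ 0.5794 -0.0884  0.0338]
top oil_bottle 0.6 [0.4944 0.0441 0.003 ] [0.4924 0.0448 0.0745]
scene oil_bottle 0.94 [0.4864 0.044  0.003 ] [0.4998 0.0329 0.0274]
top jar 0.89 [0.5565 0.1701 0.003 ] [0.5477 0.1579 0.0901]
top slide_box 0.6 [0.6519 0.0609 0.003 ] [0.6446 0.0605 0.0367]
scene slide_box 0.66 [0.6507 0.0582 0.003 ] [0.6614 0.0421 0.0368]
top highlighter 0.73 [ 0.5739 -0.3011  0.025 ] [ 0.5723 -0.2955  0.0381]
scene highlighter 0.86 [ 0.568  -0.3046  0.025 ] [ 0.5746 -0.3041  0.04  ]
((577.4916381835938, -76.56155395507812), (320.74822998046875, 646.2432250976562), 5.620025157928467)
{'clock': 12.25, 'q': array([-48.9074,  18.7298,  78.6039,  -0.0088,  82.3483,  35.6124]), 'qvel': array([-0.0045, -0.0891, -0.0192,  0.0147,  0.027 , -0.066 ]), 'effort': array([ -0.005 , -51.6615, -36.7545,   0.0866,  -0.0353,   0.0005]), 'eef_pos': array([ 0.533 , -0.5297,  0.2392]), 'orientation': array([179.7363,  -0.1781,   5.4817]), 'force': array([ 0.545 , -0.6174, -0.309 ]), 'moment': array([ 0.0464,  0.018 , -0.0083]), 'opening': 0.0002883958842106856}
```

View pics/a4.png

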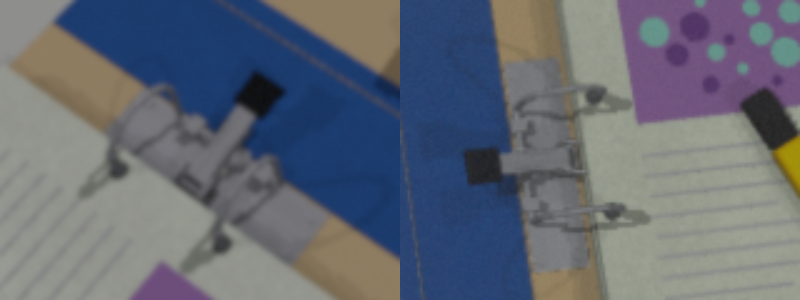

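The lever lies flat, with the pad at (262,92) in the left crop and (482,165) in the right. Both wire ends sit on their posts at (118,168) and (220,243), and the file has not moved. Handing in.

```bash
python3 -c "
from rig import *
print(sign_off())"
```

```text
the job is handed in; nothing more can be done
None
```

The lever is locked down and both rings look shut on their posts. I pushed the slack lever over with the shut fingertips, pressed it down past the dead point, and took the hand away. The job is handed in; the robot clock read 12.25 s at the last check.

- **Lever:** both cameras put the pad at about 34 mm above the bench, where 35 mm is expected when locked. Its position, about y −12 mm in the file's frame, also matches. The press reached about 15 N, then the force dropped to nothing.
- **Rings:** in the last pictures both wire ends sit on the posts. I had no direct reading of the arch or lever angles.
- **File:** its outline centre shifted by about 1 mm, which is within measurement noise.
- **Objects left alone:** the top camera put the bottle, slide box and highlighter within about 6 mm of their first positions and the jar within about 9 mm. One scene-camera reading of the slide box was 11 mm off. These shifts are about the size of the network's scatter, and all are well inside 30 mm. The scene camera did not find the jar in the last look.

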